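Show the marker drum to the bench camera in a sprung mirror

TASK

Balance the red-and-white marker drum upright on the crown of the aluminium dome and let go of it. Then swing the sprung mirror by its yellow upright handle until the bench camera sees the balanced drum in the middle of the mirror, and finish with the fingers still holding the handle at that angle, because the mirror springs back when let go. Leave all the other things on the bench where they are.

Things in the scene. Friction and masses are not known exactly. Their poses are not given: they have to be found in the camera images.
- drum: marker drum: loose upright cylinder 40 mm across and 44 mm tall, white with a red belt and a steel foot, about 0.12 kg, low centre of mass; it starts standing on the bench. Origin at the centre of its flat underside, z axis up along it
- drum_center (a point): centre of the drum, half-way up (22 mm above its underside), same axes as the drum
- dome: fixed aluminium dome, a spherical cap of 70 mm curvature radius, 60 mm tall, 139 mm across at the foot; origin under its centre. A flat-bottomed drum set down centred on its crown and released rocks a little and stays; set 5 mm off centre it leans about 5 degrees
- dome_top (a point): crown (highest point) of the dome, 60 mm above the bench; the drum's centre is 22 mm above it when balanced
- stage_axis (a point): point on the mirror's upright turning axis, in the mirror's face at mid-height, 85 mm above the bench; belongs to the fixed red plate (320 x 150 x 12 mm) that carries mirror and camera. x axis: level, from mirror to camera lens; z up. The round silvery mirror is 62 mm across in a 70 mm black frame, top 119 mm above the bench
- camera_lens (a point): front of the bench camera's lens, 126 mm from the mirror axis along the x axis of stage_axis, at the same height; the camera (black box, top 108 mm above the bench) is fixed on the red plate and looks straight at the mirror axis
- mirror_turn (a joint): mirror angle about its upright axis, 0 to 1.35 rad, positive counter-clockwise from above; 0 (its stop, the start) faces the camera squarely. To see a point, the mirror's normal must halve the angle between the directions from the axis to the camera and to the point: the camera's line of sight leaves at twice this angle. A spring drives it back to 0 (2.5 N at the handle at 0, 5 N at 1 rad)
- mirror: the turning mirror with an aluminium crank bar on top of the mirror frame, pointing away from the mirror's face, top 126.5 mm above the bench, with the yellow handle at its end. Origin on the mirror axis at bench level; the handle lies 80 mm along its -x axis; +x is the mirror's normal
- handle (a point): middle of the yellow upright round handle, 16 mm in diameter, 50 mm tall, from 126.5 to 176.5 mm above the bench, this point at 151.5 mm; 80 mm from the mirror axis on the mirror's back side. At mirror angle a it lies 80 mm from the axis in the direction pi + a, measured counter-clockwise from the x axis of stage_axis
- sight (a point): point on the mirror axis, 85 mm above the bench. Its x axis is the direction of the slim white pointer (115 mm, orange tip, low over the red plate), geared 2:1 to the mirror so that it always shows where the camera's line of sight leaves the mirror: the camera sees in the middle of the mirror what this x axis points at
- cuvette_holder: bystander: blue base plate 60 x 100 x 18 mm with a black block and a clear cuvette on it, 68 mm tall; origin under its centre
- lens_ring: bystander: brass ring, 42 mm across, 12 mm tall, lying flat; origin under its centre
- screwdriver: bystander: screwdriver lying on the bench near the robot; origin under it
- jar: bystander: amber jar, 56 mm across, 70 mm tall; origin under its centre
- tray: bystander: blue open tray 100 x 130 x 25 mm; origin under its centre
There are look-alikes about, which are no part of the job. Leave any brown or green look-alike of the drum alone.

How it is judged:
On the way, in this order (a step that is already met when the one before it is completed fails the run):
1. the drum stands balanced on the dome's crown, let go of (contact force between drum and dome above 0.2 N and contact force between the fingers and drum below 0.05 N and horizontal distance between drum_center and dome_top below 0.018 m and height (world z) of drum_center above 0.076 m and angle between drum_center's own z axis and vertical below 0.26 rad and linear speed of drum below 0.04 m/s), for 0.4 s.
2. with the drum balanced, the fingers hold the mirror where the camera sees the drum in the middle of it (all of step 1 and y of drum_center in the frame of sight between -0.025 and 0.025 m and x of drum_center in the frame of sight above 0.1 m and contact force between the fingers and mirror above 0.5 N and velocity of joint mirror_turn between -0.1 and 0.1 rad/s), for 0.3 s.
At the end, for the whole second after the job is handed in: The drum is balanced on the dome, let go, still, under 15 degrees of lean, centre within 18 mm of the crown seen from above; the camera's sight line off the mirror passes within 25 mm of the drum's centre, and the mirror is still, with fingers pressing its handle over 0.5 N (all of step 2); the arm keeps its last pose, push and grip.
It fails at once if a bystander is pushed more than 30 mm from its place (distance of any of cuvette_holder, lens_ring, screwdriver, jar, tray from where it was at the start of the episode above 0.03 m).
It also fails if it takes over 51 s, if anything falls off the work surface, if the arm or the gripper's body presses on something with over 40 N, if the wrist force passes 120 N, or if a joint passes its speed limit or range.

ROBOT

A 6-joint arm with a two-finger parallel gripper is mounted at the origin on the work surface. World frame = base frame: x ahead of the robot, y to its left, z up, the work surface at z = 0. Lengths are in m, angles in rad, forces in N, time in s.
With the tool pointing down it reaches from about 0.4 to 0.925 m from the base axis. Payload 12.5 kg.
Tool frame: the origin (TCP) lies at the very end of the fingers, on their centre line; the grasp point (between the pads) lies 19 mm behind it; z points along the fingers, y is the line along which they close (so a half turn about z gives the same grasp; the last joint's range is limited). The gripper opens to 95 mm and grips with 3 to 60 N. Pads are 20 mm wide; open, the fingers measure 119 mm over their backs; the gripper's body (75 mm by 180 mm) begins 59 mm behind the grasp point.
Start: joints at [-1.247, 0.491, 1.559, -0, 1.092, -0.106], TCP at [0.26, -0.568, 0.189] pointing down, gripper open.
Joint ranges: [-3.1, 3.1], [-0.84, 2.19], [0.05, 2.79], [-1.13, 4.28], [0.06, 2.93], [-2.69, 2.69]. Speed limits (rad/s): [2.22, 2.22, 2.79, 3.14, 3.14, 3.14].

INTERFACE

Orientations are given as a 3x3 rotation matrix whose columns are the frame's x, y, z axes.
In Python, from plant import bot gives the robot as it stands. Calls block until the motion is done:
- bot.move_to(position, orientation): joint-space move of the TCP to a pose.
- bot.line_to(position, ori=None, max_speed=0.15): straight line of the TCP; ori=None keeps the orientation; max_speed is the mean speed in m/s.
- bot.move_j(angles): joint-space move.
- bot.move_gripper(opening, newtons=None): finger opening in m; newtons is the grip in N (None keeps the last); returns when the fingers have stopped.
- bot.hold(seconds).
- bot.inverse_kinematics(position, orientation): joint angles nearest the present ones, or None.
- bot.snapshot(name): name is "scene" or "side" or "wrist"; returns the picture (420x560x3 uint8, blue, green, red); there is no depth.
- bot.camera_model(name): a dict with "intrinsics" (3x3 intrinsics, pixels), "D" ([k1, k2, p1, p2, k3] as OpenCV has them; the pictures are not rectified), "R" (3x3) and "t" (3): a world point X has camera coordinates R X + t. Camera axes: x right, y down, z forward; pixel columns grow to the right and rows downward; lengths in m; the calibration is good to about 2 mm. A picture is of the moment at which its call begins: read the wrist's pose just before it. camera_model takes no time and is no camera call; for the wrist camera it gives the pose at the moment of the call.
A pose or a line that the arm cannot do raises bot.IKError and nothing moves.
- bot.finish_job(): hands the job in; it is judged then, once.
Trained networks look in the newest picture that a camera, given by its name, has taken for a name from the list of things; names that differ only in an ending like _2 or _b are one class to them, and where a whole thing is asked for, a point or a joint stands for the part that bears it (a point fixed in the world has none). Each returns a list of dicts, best first, with "p" (0 to 1); they miss things now and then, are a little off and sometimes report something else, mostly with a low value. They report only what shows in the picture. A call takes as long as a camera call. They do not tell look-alikes from the thing itself.
- bot.recognise(name, camera): "at" ([column, row] in pixels, amid what is visible of it).
- bot.cut_out(name, camera): "pixels" (420x560 bool, what is visible of it) and "at" ([column, row] in pixels, amid what is visible of it).
Readings, each from a call of its own:
- bot.get_t(): time.
- bot.get_qpos(): joint angles.
- bot.get_qvel(): joint speeds.
- bot.get_tau(): joint torques, N m.
- bot.get_tool_pos(): TCP position.
- bot.get_ee_rot(): TCP orientation.
- bot.get_force(): force on the tool from outside, world axes, zero at the start.
- bot.get_moment(): the same for the moment, N m.
- bot.get_gripper_width(): finger opening in m.
- bot.get_grasp_force(): force on a finger pad.
Only numpy, scipy, OpenCV 4.12 (cv2) and the standard library are available. Lean on these libraries where they do the work, as an engineer would, in place of code of your own. Each camera call takes 0.05 s, during which the arm holds its last target. There are 200 camera calls.

## Working session

There is one attempt and no reset: what is moved stays moved. The work goes in short steps, each a Python script; the robot and the scene stay as the last script left them, time stands still between calls to the robot, and variables do not carry over. Pictures are saved under pics/ and viewed, at most 10 in all, crops included, and the job is handed in when it is done.

```bash
mkdir -p pics; cat > h.py <<'E'
import numpy as np, cv2
from plant import bot
def ray(cam,px,M=None):
    M=M or bot.camera_model(cam); K=np.array(M["intrinsics"],float);D=np.array(M["D"],float);R=np.array(M["R"]);t=np.array(M["t"])
    p=cv2.undistortPoints(np.array([[px]],float),K,D)[0,0]
    return -R.T@t, R.T@np.array([p[0],p[1],1.])
def at_z(cam,px,z,M=None):
    c,d=ray(cam,px,M); return c+d*(z-c[2])/d[2]
def proj(cam,X,M=None):
    M=M or bot.camera_model(cam)
    return cv2.projectPoints(np.array(X,float).reshape(-1,1,3),cv2.Rodrigues(np.array(M["R"],float))[0],np.array(M["t"],float),np.array(M["intrinsics"],float),np.array(M["D"],float))[0].reshape(-1,2)
E
python3 - <<'E'
from h import *
a=bot.snapshot("scene");b=bot.snapshot("side")
cv2.imwrite("pics/scene.png",a);cv2.imwrite("pics/side.png",b)
Z=dict(drum=.022,dome=.04,handle=.1515,camera_lens=.085,mirror=.1,sight=.02,cuvette_holder=.03,lens_ring=.006,screwdriver=.01,jar=.035,tray=.01)
for c in("scene","side"):
    for n in Z:
        print(c,n,[(round(r["p"],2),np.round(r["at"]).tolist(),np.round(at_z(c,r["at"],Z[n])[:2],3).tolist()) for r in bot.recognise(n,c)[:4]])
print(bot.get_t())
E
```

```text
scene drum [(0.97, [350.0, 383.0], [0.578, 0.358]), (0.62, [369.0, 348.0], [0.498, 0.309]), (0.59, [394.0, 372.0], [0.488, 0.383])]
scene dome [(0.74, [325.0, 322.0], [0.55, 0.218])]
scene handle [(0.89, [242.0, 208.0], [0.592, -0.079]), (0.73, [188.0, 177.0], [0.657, -0.253]), (0.23, [218.0, 234.0], [0.675, -0.027])]
scene camera_lens [(0.93, [219.0, 234.0], [0.652, -0.092]), (0.15, [296.0, 387.0], [0.691, 0.343])]
scene mirror [(0.68, [241.0, 207.0], [0.569, -0.14])]
scene sight [(0.6, [323.0, 322.0], [0.544, 0.203]), (0.59, [232.0, 234.0], [0.598, -0.143])]
scene cuvette_holder [(0.74, [324.0, 323.0], [0.549, 0.213]), (0.72, [399.0, 374.0], [0.486, 0.395]), (0.59, [295.0, 389.0], [0.68, 0.32])]
scene lens_ring [(0.66, [187.0, 177.0], [0.609, -0.444]), (0.48, [320.0, 260.0], [0.447, 0.034])]
scene screwdriver [(0.78, [294.0, 153.0], [0.278, -0.386])]
scene jar [(0.63, [190.0, 177.0], [0.613, -0.403])]
scene tray [(0.93, [232.0, 162.0], [0.463, -0.442])]
side drum [(0.9, [175.0, 319.0], [0.507, 0.309]), (0.77, [139.0, 315.0], [0.575, 0.358])]
side dome [(0.87, [206.0, 282.0], [0.515, 0.201])]
side handle [(0.74, [295.0, 179.0], [0.508, -0.109])]
side camera_lens [(0.24, [206.0, 284.0], [0.488, 0.22])]
side mirror [(0.72, [297.0, 177.0], [0.54, -0.155]), (0.23, [279.0, 178.0], [0.573, -0.121])]
side sight [(0.58, [273.0, 180.0], [0.632, -0.16])]
side cuvette_holder [(0.6, [134.0, 281.0], [0.653, 0.31])]
side lens_ring [(0.46, [277.0, 265.0], [0.437, 0.038])]
side screwdriver [(0.55, [435.0, 203.0], [0.251, -0.397]), (0.44, [152.0, 347.0], [0.499, 0.387])]
side jar [(0.95, [330.0, 134.0], [0.619, -0.398])]
side tray [(0.9, [356.0, 159.0], [0.512, -0.388])]
1.2
```

View pics/scene.png

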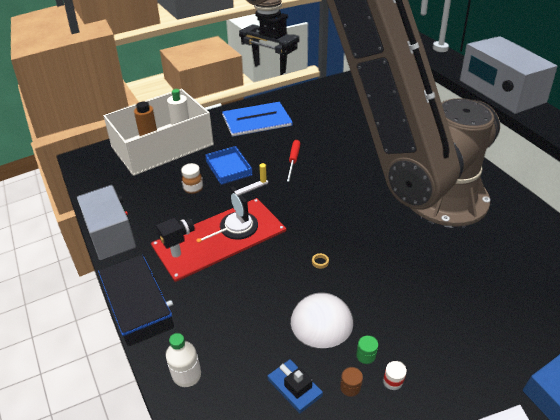

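View pics/side.png

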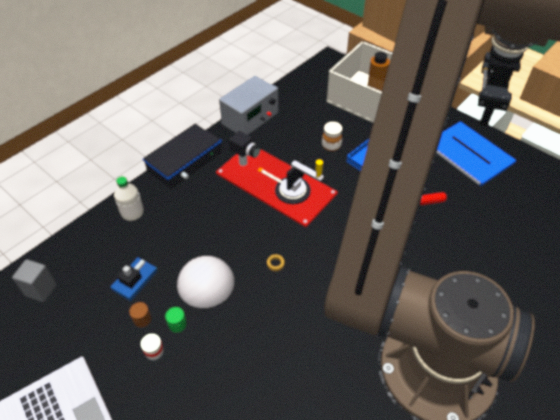

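Candidates for the drum, in the scene picture: the red-and-white drum at (395,375), a green look-alike at (368,349) and a brown one at (352,382). The red-and-white one, also seen at side (152,347), fits the description. I'll check it from close by with the wrist camera.

```bash
cat >> h.py <<'E'
def down(a):  # tool down, closing line (y) at world angle a
    y=np.array([np.cos(a),np.sin(a),0]);z=np.array([0,0,-1.]);return np.column_stack([np.cross(y,z),y,z])
E
python3 - <<'E'
from h import *
from scipy.optimize import least_squares
cs=bot.camera_model("scene");ce=bot.camera_model("side")
def tri(p,q):
    (a,u),(b,v)=ray("scene",p,cs),ray("side",q,ce)
    s=np.linalg.lstsq(np.column_stack([u,-v]),b-a,rcond=None)[0]
    return (a+s[0]*u+b+s[1]*v)/2
print("handle",tri((263,172),(319,170)),"lens",tri((187,229),(252,150)),"drum",tri((395,376),(151,347)))
for a in (np.radians(40),np.radians(-140)):
    print(a,bot.inverse_kinematics([.49,.385,.2],down(a)),bot.inverse_kinematics([.53,.21,.2],down(a)))
p=bot.get_tool_pos();bot.line_to([p[0],p[1],.30],max_speed=.3)
A=down(np.radians(40))
try: bot.move_to([.47,.33,.33],A)
except bot.IKError: bot.move_to([.47,.33,.33],down(np.radians(-140)))
print(bot.get_t(),bot.get_qpos())
M=bot.camera_model("wrist");im=bot.snapshot("wrist");cv2.imwrite("pics/w1.png",im)
print("cam at",-np.array(M["R"]).T@M["t"])
for n,z in(("drum",.022),("dome",.03)):
    for r in bot.cut_out(n,"wrist")[:4]:
        m=im[r["pixels"]].mean(0)
        print(n,round(r["p"],2),np.round(r["at"]),at_z("wrist",r["at"],z,M),m.round())
print(proj("wrist",[[.493,.385,.022],[.53,.21,.06]],M))
E
```

```text
handle [ 0.48649492 -0.17622337  0.15014642] lens [ 0.71024165 -0.15884227  0.07995768] drum [0.49270941 0.39044534 0.02341744]
0.6981317007977318 [ 5.60019334e-01  4.78286222e-01  1.55051707e+00 -4.44089210e-16
  1.11278936e+00 -1.38112366e-01] [ 2.61393810e-01  4.01809513e-01  1.68267012e+00 -4.44089210e-16
  1.05711302e+00 -4.36737891e-01]
-2.443460952792061 None None
4.9417 [ 4.96179472e-01  3.07871182e-01  1.47507953e+00 -7.80314644e-05
  1.35868153e+00 -2.00981839e-01]
cam at [0.42155199 0.38737641 0.52720167]
drum 0.83 [347. 198.] [0.57206436 0.35279811 0.022     ] [ 58.  98. 161.]
drum 0.7 [292. 192.] [0.5034831  0.30701611 0.022     ] [102. 208.  78.]
drum 0.59 [326. 146.] [0.49746177 0.3896134  0.022     ] [230. 231. 238.]
dome 0.8 [260. 256.] [0.53066763 0.19916669 0.03      ] [221. 221. 228.]
[[321.23260846 146.36422861]
 [262.75668616 259.18779291]]
```

View pics/w1.png

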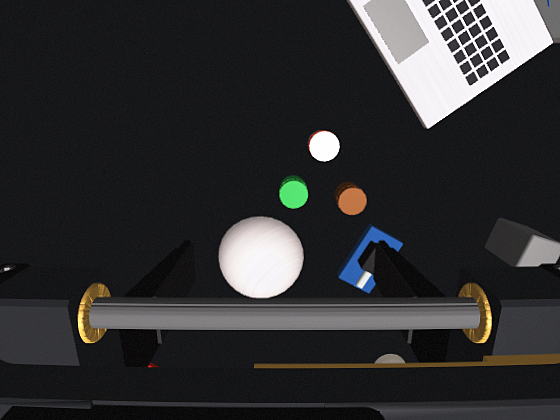

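The wrist view shows the white drum with its red edge at (324,146), green at (293,193), brown at (352,200) and the dome at (260,256), so the choice holds. Next I'll get closer, model-fitted fixes of the drum and dome.

```bash
cat >> h.py <<'E'
from scipy.optimize import least_squares
T=np.linspace(0,2*np.pi,48,endpoint=False);C=np.column_stack([np.cos(T),np.sin(T)])
DRUM=np.vstack([np.column_stack([.02*C,0*T+z]) for z in(0,.044)])
DOME=np.vstack([np.column_stack([np.sqrt(.07**2-(z+.01)**2)*C,0*T+z]) for z in np.linspace(0,.0599,25)])
def cen(px):
    h=cv2.convexHull(px.astype(np.float32)); m=cv2.moments(h); return np.array([m["m10"],m["m01"]])/m["m00"]
def fit(cam,mask,shape,x0,M,zoff=0):
    ys,xs=np.nonzero(mask); c=cen(np.column_stack([xs,ys]))
    f=lambda x:cen(proj(cam,shape+[x[0],x[1],zoff],M))-c
    r=least_squares(f,x0,diff_step=1e-3); h=cv2.contourArea(cv2.convexHull(proj(cam,shape+[*r.x,zoff],M).astype(np.float32)))
    return r.x,mask.sum()/h
def look(name,shape,x0,tag=None,zoff=0,cam="wrist"):
    M=bot.camera_model(cam);im=bot.snapshot(cam)
    if tag: cv2.imwrite("pics/%s.png"%tag,im)
    out=[]
    for r in bot.cut_out(name,cam):
        x,a=fit(cam,r["pixels"],shape,x0,M,zoff);out.append((np.round(x,4).tolist(),round(a,2),round(r["p"],2),np.round(r["at"]).tolist(),im[r["pixels"]].mean(0).round().tolist()))
    return out
E
python3 - <<'E'
from h import *
M=bot.camera_model("wrist");print(np.array(M["R"]).round(2).tolist())
im=bot.snapshot("wrist")
print(*look("drum",DRUM,[.495,.388]),*look("dome",DOME,[.53,.205]),sep="\n")
for c,in [("scene",),("side",)]: print(c,*look("dome",DOME,[.53,.205],cam=c),*look("drum",DRUM,[.495,.388],cam=c),sep="\n")
def above(x,y,a,h):
    R=down(a); p=np.array([x,y])+R[:2,0]*.075*SG; bot.move_to([p[0],p[1],h],R)
tx=down(np.radians(40))[:2,0]; off=(-np.array(M["R"]).T@M["t"]-bot.get_tool_pos())[:2]; SG=-np.sign(off@tx); print(off,tx)
for a in (0,70):
    try:
        above(.53,.203,np.radians(a),.2); print(a,*look("dome",DOME,[.53,.205],tag="dome%d"%a),sep="\n")
    except bot.IKError as e: print(a,e)
above(.495,.388,np.radians(40),.2); print(*look("drum",DRUM,[.495,.388]),sep="\n")
print(bot.get_t())
E
```

```text
[[0.77, 0.64, 0.0], [0.62, -0.74, 0.27], [0.17, -0.21, -0.96]]
([0.5056, 0.3097], np.float64(1.06), 0.89, [292.0, 192.0], [97.0, 196.0, 74.0])
([0.4926, 0.388], np.float64(0.97), 0.66, [325.0, 145.0], [240.0, 241.0, 247.0])
([0.5755, 0.3552], np.float64(0.99), 0.63, [350.0, 199.0], [58.0, 97.0, 160.0])
([0.539, 0.1889], np.float64(0.98), 0.61, [261.0, 255.0], [222.0, 221.0, 228.0])
scene
([0.538, 0.1891], np.float64(0.98), 0.7, [327.0, 320.0], [224.0, 221.0, 224.0])
([0.4929, 0.3885], np.float64(1.03), 0.96, [396.0, 375.0], [179.0, 182.0, 200.0])
([0.5043, 0.3104], np.float64(0.92), 0.56, [370.0, 347.0], [79.0, 152.0, 60.0])
([0.5744, 0.3561], np.float64(0.99), 0.55, [350.0, 384.0], [46.0, 73.0, 116.0])
side
([0.5368, 0.1885], np.float64(1.0), 0.94, [205.0, 283.0], [210.0, 209.0, 213.0])
([0.4913, 0.387], np.float64(0.97), 0.9, [152.0, 348.0], [185.0, 188.0, 202.0])
([0.5737, 0.3546], np.float64(1.02), 0.89, [138.0, 315.0], [40.0, 74.0, 120.0])
([0.5018, 0.3088], np.float64(1.08), 0.79, [174.0, 317.0], [67.0, 151.0, 38.0])
[-0.04855734  0.05747312] [-0.64278761  0.76604444]
0
([0.5379, 0.1885], np.float64(0.99), 0.6, [291.0, 124.0], [243.0, 243.0, 247.0])
70
([0.5383, 0.1885], np.float64(1.0), 0.73, [274.0, 121.0], [237.0, 237.0, 242.0])
([0.5043, 0.3092], np.float64(1.0), 0.91, [242.0, 174.0], [97.0, 205.0, 71.0])
([0.4928, 0.3882], np.float64(0.96), 0.62, [283.0, 113.0], [254.0, 254.0, 255.0])
8.8583
```

```bash
python3 - <<'E'
from h import *
A=down(np.radians(40))
bot.move_gripper(.07)
bot.move_to([.4925,.388,.10],A); bot.line_to([.4925,.388,.014],max_speed=.1)
bot.move_gripper(.03,15); print(bot.get_gripper_width(),bot.get_grasp_force())
bot.line_to([.4925,.388,.16],max_speed=.15)
bot.line_to([.538,.1886,.16],max_speed=.15)
bot.line_to([.538,.1886,.09],max_speed=.1)
print(bot.get_tool_pos(),bot.get_gripper_width(),bot.get_grasp_force())
for c in("scene","side"):print(*look("drum",DRUM,[.538,.1886],zoff=.076,cam=c,tag="held_"+c),sep="\n")
print(bot.get_t())
E
```

```text
0.0390578139177682 15.000380873680115
[0.5382947  0.18872156 0.09046148] 0.03891915314177768 14.99947115778923
([0.6053, 0.3904], np.float64(0.8), 0.97, [351.0, 384.0], [45.0, 72.0, 115.0])
([0.5407, 0.3479], np.float64(0.82), 0.87, [369.0, 348.0], [77.0, 148.0, 58.0])
([0.5234, -0.3212], np.float64(4.0), 0.66, [230.0, 161.0], [187.0, 98.0, 48.0])
([0.5419, 0.1998], np.float64(0.4), 0.58, [328.0, 300.0], [96.0, 99.0, 145.0])
([0.5299, 0.3701], np.float64(0.86), 0.96, [138.0, 312.0], [40.0, 74.0, 120.0])
([0.4633, 0.3274], np.float64(0.88), 0.84, [176.0, 318.0], [68.0, 155.0, 38.0])
([0.5368, 0.1885], np.float64(0.93), 0.73, [201.0, 261.0], [183.0, 186.0, 202.0])
15.4
```

```bash
python3 - <<'E'
from h import *
f0=bot.get_force()[2]
bot.line_to([.538,.1886,.0765],max_speed=.06)
for z in np.arange(.0755,.0705,-.001):
    bot.line_to([.538,.1886,z],max_speed=.03); f=bot.get_force()[2]-f0
    if f>1.5: break
print(z,f,bot.get_tool_pos(),bot.get_t())
bot.move_gripper(.065); bot.hold(.4)
print(*look("drum",DRUM,[.538,.1886],zoff=.06,cam="side"),sep="\n")
bot.line_to([.538,.1886,.17],max_speed=.12)
for c in("scene","side"):print(*look("drum",DRUM,[.538,.1886],zoff=.06,cam=c,tag="put_"+c),sep="\n")
for c in("scene","side"):
  print(c,[(round(r["p"],2),np.round(r["at"],1).tolist()) for r in bot.recognise("handle",c)],[(round(r["p"],2),np.round(r["at"],1).tolist()) for r in bot.recognise("camera_lens",c)])
print(bot.get_t())
a=cv2.imread("pics/put_scene.png")[140:360,140:420];b=cv2.imread("pics/put_side.png")[100:320,140:380]
cv2.imwrite("pics/put.png",np.hstack([cv2.resize(a,(400,314),interpolation=3),cv2.resize(b,(343,314),interpolation=3)]))
E
```

```text
0.0735 6.572398594114097 [0.53822974 0.18863007 0.07392014] 16.525
([0.4708, 0.3242], np.float64(0.96), 0.9, [174.0, 318.0], [66.0, 150.0, 38.0])
([0.5357, 0.1874], np.float64(0.93), 0.58, [202.0, 265.0], [186.0, 190.0, 205.0])
([0.5379, 0.3674], np.float64(0.88), 0.57, [139.0, 316.0], [39.0, 73.0, 118.0])
([0.4451, -0.3669], np.float64(4.53), 0.45, [374.0, 156.0], [203.0, 102.0, 29.0])
([0.5372, 0.1878], np.float64(0.98), 0.94, [326.0, 297.0], [178.0, 181.0, 201.0])
([0.5988, 0.3828], np.float64(0.86), 0.94, [351.0, 385.0], [46.0, 72.0, 115.0])
([0.5326, 0.3392], np.float64(0.83), 0.82, [368.0, 347.0], [78.0, 151.0, 60.0])
([0.3638, -0.2528], np.float64(0.38), 0.47, [294.0, 161.0], [107.0, 108.0, 176.0])
([0.4707, 0.3249], np.float64(0.81), 0.74, [174.0, 321.0], [67.0, 155.0, 37.0])
([0.5374, 0.3663], np.float64(0.94), 0.62, [139.0, 314.0], [39.0, 72.0, 116.0])
([0.5374, 0.1886], np.float64(0.99), 0.61, [201.0, 264.0], [188.0, 191.0, 206.0])
scene [(0.75, [242.3, 206.3]), (0.71, [321.1, 299.7])] [(0.71, [217.9, 235.2])]
side [] [(0.82, [241.0, 177.5])]
19.05
```

View pics/put.png

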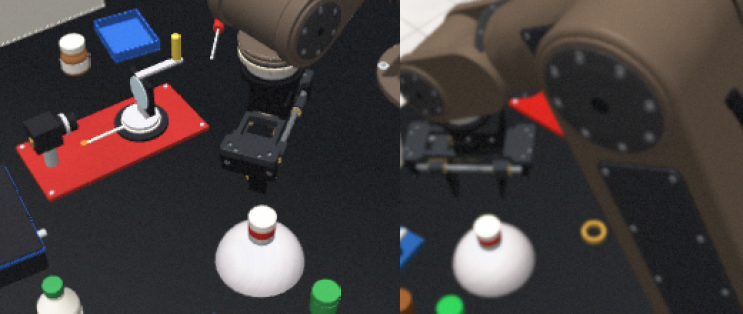

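The crop shows the drum upright on the crown (scene 326,297; side 201,264), let go, and about 1 mm off centre. Now I'll work out the mirror geometry from the first pictures.

```bash
python3 - <<'E'
from h import *
ang=[];P={}
for c in("scene","side"):
    im=cv2.imread(f"pics/{c}.png").astype(int);M=bot.camera_model(c)
    b,g,r=im[...,0],im[...,1],im[...,2]
    red=((r>120)&(g<70)&(b<70)).astype(np.uint8); red[:120]=0
    n,l,s,ce=cv2.connectedComponentsWithStats(red); k=1+s[1:,4].argmax()
    h=cv2.convexHull(np.column_stack(np.nonzero(l==k)[::-1]).astype(np.float32))[:,0]
    w=np.array([at_z(c,p,.012,M)[:2] for p in h],np.float32)
    rc=cv2.minAreaRect(w); bx=cv2.boxPoints(rc)
    e=max((bx[1]-bx[0],bx[2]-bx[1]),key=np.linalg.norm); print(c,rc,np.degrees(np.arctan2(e[1],e[0])))
    ye=((r>130)&(g>100)&(b<90)).astype(np.uint8)
    x,y=(263,172) if c=="scene" else (319,170)
    ye=ye[y-18:y+18,x-12:x+12]; n,l,s,ce=cv2.connectedComponentsWithStats(ye); k=1+s[1:,4].argmax()
    P[c]=ce[k]+[x-12,y-18]; print("yellow",P[c],s[k])
(a,u),(b,v)=ray("scene",P["scene"]),ray("side",P["side"])
s=np.linalg.lstsq(np.column_stack([u,-v]),b-a,rcond=None)[0]; print(a+s[0]*u,b+s[1]*v)
E
```

```text
scene ((0.630307674407959, -0.16186267137527466), (0.3195495903491974, 0.1530655324459076), 4.29686975479126) 4.2968707
yellow [262.54081633 172.89795918] [ 8  9  7 19 98]
side ((0.6273728013038635, -0.16433164477348328), (0.32328274846076965, 0.15540774166584015), 4.047735691070557) 4.0477324
yellow [318.61797753 166.25842697] [ 8  7  8 18 89]
[ 0.48961567 -0.17489174  0.15131916] [ 0.49116045 -0.17918605  0.15557512]
```

```bash
cat >> h.py <<'E'
def yellow(box=None):
    M=bot.camera_model("wrist");im=bot.snapshot("wrist").astype(int);b,g,r=im[...,0],im[...,1],im[...,2]
    ye=((r>130)&(g>100)&(b<90)&(r-b>80)).astype(np.uint8); n,l,s,ce=cv2.connectedComponentsWithStats(ye); k=1+s[1:,4].argmax()
    return M,im,ce[k],s[k],l==k
HAND=np.vstack([np.column_stack([.008*C,0*T+z]) for z in(.1265,.1765)])
E
python3 - <<'E'
from h import *
p=bot.get_tool_pos();bot.line_to([p[0],p[1],.26],max_speed=.25)
R=down(np.radians(-85.8)); h=np.array([.49,-.1745])
q=h-.07*R[:2,0]
bot.move_to([q[0],q[1],.26],R)
M,im,c,s,m=yellow(); cv2.imwrite("pics/hand.png",im)
print(c,s,fit("wrist",m,HAND,h,M),proj("wrist",[[.49,-.1745,.1765],[.57,-.168,.12],[.57,-.168,.03]],M).round())
print(bot.get_t(),bot.get_tool_pos())
E
```

```text
[401.56302021 362.58799049] [ 187  355  343   13 1682] (array([ 0.25419418, -0.29129631]), np.float64(2.446195622212561)) [[285. 120.]
 [284.  25.]
 [284.  44.]]
21.05 [ 0.42052347 -0.17911712  0.25972726][ WARN:0@3.307] global loadsave.cpp:1063 imwrite_ Unsupported depth image for selected encoder is fallbacked to CV_8U.
```

View pics/hand.png

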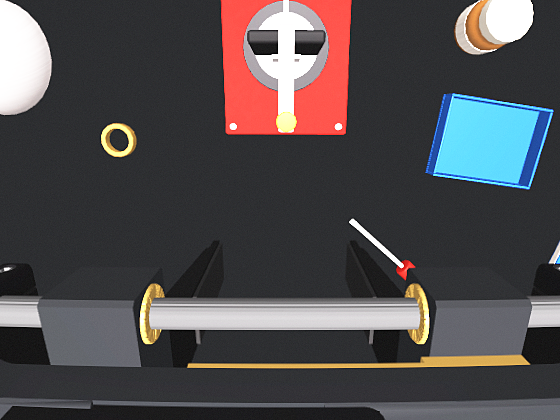

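The handle top is at (286,121), one pixel from the prediction. The crank bar and base also line up with the estimated axis, so I'll grasp it.

```bash
python3 - <<'E'
from h import *
R=down(np.radians(-85.8)); M=bot.camera_model("wrist")
h=at_z("wrist",(286,121),.1765,M)[:2]; print(h)
bot.move_gripper(.05)
bot.move_to([h[0],h[1],.21],R); bot.line_to([h[0],h[1],.138],max_speed=.1)
print(bot.get_force())
bot.move_gripper(.0,20); print(bot.get_gripper_width(),bot.get_grasp_force(),bot.get_force())
# turn
th=np.radians(4.2); ax=np.array([.57,-.168]); ax=(ax+h+.08*np.array([np.cos(th),np.sin(th)]))/2
d=np.array([.5375,.188])-ax; a=(np.arctan2(d[1],d[0])-th)/2; print("axis",ax,"a",a)
r=h-ax; r0=np.linalg.norm(r); print("r0",r0)
for k in np.linspace(0,a,9)[1:]:
    u=th+np.pi+k; s=k/a; rr=r0+(.08-r0)*s
    p=ax+rr*np.array([np.cos(u),np.sin(u)])
    bot.line_to([p[0],p[1],.138],down(np.radians(-85.8)+k),max_speed=.06)
bot.hold(.3)
print(bot.get_tool_pos(),bot.get_force(),bot.get_gripper_width(),bot.get_grasp_force(),bot.get_t())
for c in("scene","side"):
    im=bot.snapshot(c);cv2.imwrite(f"pics/turn_{c}.png",im)
    q=proj(c,[[*ax,.02],[*(ax+.115*d/np.linalg.norm(d)),.02]]);print(c,q.round(1))
    print([x for x in look("drum",DRUM,[.538,.1886],zoff=.06,cam=c) if abs(x[0][0]-.538)<.02 and abs(x[0][1]-.188)<.02])
a=cv2.imread("pics/turn_scene.png")[140:340,130:390];b=cv2.imread("pics/turn_side.png")[100:320,170:370]
cv2.imwrite("pics/turn.png",np.hstack([cv2.resize(a,(455,350),interpolation=3),cv2.resize(b,(318,350),interpolation=3)]))
E
```

```text
[ 0.48913778 -0.17547303]
[ 0.17596892 -0.25862984  0.05972243]
0.015375466548134651 20.000130236148834 [-0.30850109  1.14321434  2.02495467]
axis [ 0.56946147 -0.16880699] a 0.7934152068374413
r0 0.08059982146617872
[ 0.51670999 -0.22995373  0.13804016] [-8.60549036 -3.57495658  4.51908504] 0.015040280221363944 20.001358687877655 26.1
scene [[238.3 223.8]
 [261.9 249.9]]
[([0.5378, 0.1896], np.float64(0.99), 0.88, [326.0, 298.0], [177.0, 181.0, 200.0])]
side [[291.8 188.9]
 [266.3 215. ]]
[([0.5368, 0.1876], np.float64(1.0), 0.85, [202.0, 264.0], [188.0, 192.0, 207.0])]
```

View pics/turn.png

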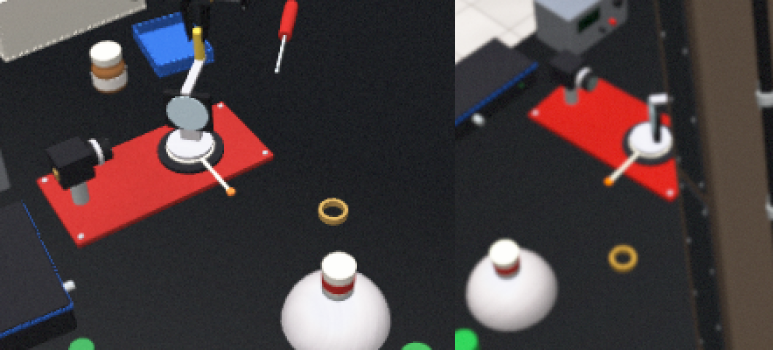

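The pointer's orange tip is at about scene (262,249) and side (266,214.5), within 1 px of the prediction. One numeric check of the tip before handing in.

```bash
python3 - <<'E'
from h import *
ax=np.array([.5695,-.1688]);d=np.array([.5373,.1884])-ax;n=np.linalg.norm(d)
for c,(x,y) in dict(scene=(262,249),side=(266,214)).items():
    im=cv2.imread(f"pics/turn_{c}.png").astype(int)[y-8:y+8,x-8:x+8];b,g,r=im[...,0],im[...,1],im[...,2]
    w=np.clip((r-b)-60,0,None)*((g>60)&(g<200)&(r-g<175)&(g-b>25)); yy,xx=np.mgrid[y-8:y+8,x-8:x+8]
    p=((w*xx).sum()/w.sum(),(w*yy).sum()/w.sum())
    for z in(.018,.024,.03):
        t=at_z(c,p,z)[:2]-ax; print(c,np.round(p,1),z,np.linalg.norm(t).round(4),"miss mm",1e3*n*np.sin(np.arctan2(d[1],d[0])-np.arctan2(t[1],t[0])))
print(bot.get_t(),bot.get_force(),bot.get_tool_pos())
E
```

```text
scene [261.4 249. ] 0.018 0.1101 miss mm -5.07812765040098
scene [261.4 249. ] 0.024 0.1152 miss mm 4.301131430443378
scene [261.4 249. ] 0.03 0.1204 miss mm 12.875889866966112
side [266.1 213.8] 0.018 0.111 miss mm 13.437443912446774
side [266.1 213.8] 0.024 0.1147 miss mm 3.3202901726993237
side [266.1 213.8] 0.03 0.1184 miss mm -6.162582023026928
26.4 [-8.54951633 -3.34382734  4.95330574] [ 0.51673552 -0.22997055  0.13805192]
```

Both views agree on about a 4 mm miss (pointer height about 24 mm), well inside 25 mm. Handing in.

```bash
python3 - <<'E'
from h import *
bot.hold(.4);print(bot.get_grasp_force(),bot.finish_job())
E
```

```text
the job is handed in; nothing more can be done
20.00134438276291 None
```

I handed the job in at about 27 s; no verdict came back. The drum stands let go on the dome's crown about 1 mm off centre, and the gripper holds the mirror handle with the sight line about 4 mm from the drum's centre.

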